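# Shut the tea box lid and push the pantry drawer home

### The job

The drawer of the low pine pantry unit has been left pulled out, and the bamboo tea box in it stands open, its raised lid too tall to pass under the shelf board. With your fingertips, push the tea box's lid over and down until it lies fully shut, then gently push the drawer by its front until it is fully home, and take your hand away. Grasp and lift nothing, do not touch the honey pot or the glass jar that ride in the drawer, and leave everything else standing where it is.

Things in the scene. Friction and masses are not known exactly. Their poses are not given: they have to be found in the camera images.
- shelf_edge (a point): Middle of the upper front edge of the top shelf board of the fixed, low pantry unit of pale pine, 163 mm above the table. Axes are the unit's: x from front to back, away from the robot (yawed up to 0.26 rad), z up. The board is 496 wide (y), 270 deep, its underside 145 above the table; short tins up to 73 high stand on its rear half. The unit is 480 wide.
- drawer (a joint): How far the drawer is pulled out along the unit's -x, m: 0 = fully home, 0.22 = stop. It slides with about 2 N friction plus light damping (4 N per m/s) and stays where left. Weighs about 1.8 kg plus contents. Inside floor 26 mm above the table, side walls' upper edges at 86 mm.
- drawer_front (a point): Middle of the upper edge of the drawer front's outer face, 140 mm above the table; axes parallel to the unit's (push along +x). The front is a flat pine panel 480 wide, 14 to 140 mm above the table, 18 thick; when home it stands 18 mm proud of the shelf board. A steel knob, 26 across, sticks out 24 mm at its middle, centred 62 mm above the table.
- tea_box: Loose bamboo tea box standing in the drawer, open box 120 (x) x 110 (y) x 62 high plus the lid, about 1.1 kg with four stacks of tea sachets. Origin: centre of its underside, axes: x along the hinge, pointing to the back of the drawer (yawed up to 0.15 rad to it), y to the hinge side (the robot's left), z up.
- tea_lid (a joint): Angle of the tea box's lid, rad: 0 = shut flat, 1.57 = straight up, 1.92 = stop, leaning outwards over the hinge side. The lid is a flat bamboo panel 124 (along the hinge) x 112 x 8 mm thick; its upper face when shut is 70 mm above the tea box's underside. A stiff friction hinge (0.09 N m) keeps it where it is left: it does not fall shut by itself.
- tea_lid_hinge (a point): Middle of the hinge line at the tea box's upper +y edge, 62 mm above its underside; axes parallel to the tea box's. The lid's underside lies on this line; at angle a the panel reaches from here 112 mm along (-y cos a + z sin a), and its outer face looks along (y sin a + z cos a), 8 mm out.
- honey_pot: Loose yellow ceramic honey pot with a white band and white lid, 87 across, 104 high, standing in the drawer beside the tea box. Origin: centre of its underside, z up. Not to be touched.
- clip_jar: Loose glass storage jar with spring clip lid and orange gasket, 84 across, 102 high, standing in the drawer. Origin: centre of its underside, z up. Not to be touched.
- containers: Loose stack of three nested empty plastic containers, 136 x 176, 88 high, on the table at the right, near the robot. Origin: centre of its underside.
- canister: Loose brushed steel canister, 104 across, 162 high, on the table to the right of the unit. Origin: centre of its underside.
- mug: Loose blue mug, 80 across, 92 high, on the table at the left. Origin: centre of its underside.

How it is judged (in metres and radians):
On the way, in this order (a step that is already met when the one before it is completed fails the run):
1. the tea box's lid is pushed shut while the drawer is still out (value of joint tea_lid below 0.06 rad and value of joint drawer above 0.12 m), for 0.2 s.
2. the drawer is pushed fully home (value of joint drawer below 0.004 m and value of joint tea_lid below 0.06 rad), for 0.2 s.
At the end, for the whole second after the job is handed in: Drawer within 4 mm of fully home, tea box lid within 0.06 rad of shut, tea box, honey pot and glass jar standing upright on the drawer floor and at rest (all of step 2 and angle between tea_box's own z axis and vertical below 0.06 rad and angle between each of honey_pot, clip_jar's own z axis and vertical below 0.1 rad and height (world z) of each of tea_box, honey_pot, clip_jar below 0.034 m and linear speed of each of tea_box, honey_pot, clip_jar below 0.02 m/s); the robot touches nothing.
It fails at once if the tea box is lifted (more than 12 mm) or tipped (more than 0.25 rad) (height (world z) of tea_box above 0.038 m or angle between tea_box's own z axis and vertical above 0.25 rad).
It fails at once if the robot touches the honey pot or the glass jar (more than 1 N) (contact force between any of the arm, the fingers and honey_pot above 1 N or contact force between any of the arm, the fingers and clip_jar above 1 N).
It fails at once if the honey pot or the glass jar is knocked over or lifted (angle between any of honey_pot, clip_jar's own z axis and vertical above 0.3 rad or height (world z) of any of honey_pot, clip_jar above 0.04 m).
It fails at once if the drawer is slammed (faster than 0.4 m/s) (velocity of joint drawer below -0.4 m/s).
It fails at once if the containers, the canister or the mug is moved by more than 15 mm (distance of any of containers, canister, mug from where it was at the start of the episode above 0.015 m).
It also fails if it takes over 61 s, if anything falls off the work surface, if the arm or the gripper's body presses on something with over 40 N, if the wrist force passes 120 N, or if a joint passes its speed limit or range.

### The arm

A 6-joint arm with a two-finger parallel gripper is mounted at the origin on the work surface. World frame = base frame: x ahead of the robot, y to its left, z up, the work surface at z = 0. Lengths are in mm, angles in degrees, forces in N, time in s.
With the tool pointing down it reaches from about 300 to 875 mm from the base axis. Payload 6.4 kg.
Tool frame: the origin (TCP) lies between the finger pads; the fingertips stand 17 mm ahead of it and the grasp point (between the pads) lies 2 mm behind it (env.tip_extent is the distance from the TCP to the fingertips, in mm); z points along the fingers, y is the line along which they close (so a half turn about z gives the same grasp; the last joint's range is limited). The gripper opens to 85 mm and grips with 20 to 120 N. Pads are 22 mm wide; open, the fingers measure 114 mm over their backs; the gripper's body (76 mm by 85 mm) begins 54 mm behind the grasp point. The pads swing forward as they close: fully open they stand 13 mm farther back than shut.
Start: joints at [-79.658, 10.359, 92.074, -0, 77.567, -11.82], TCP at [216.922, -532.528, 248.288] pointing down, gripper open.
Joint ranges: [-171.53, 171.53], [-51.25, 118.39], [17.06, 147.69], [-65.23, 245.23], [0, 150.52], [-178.68, 178.68]. Speed limits (degrees/s): [147.25, 147.25, 172.46, 180, 180, 180].

### API

Orientations are given as [roll, pitch, yaw] about the fixed x, y, z axes, in that order (R = Rz(yaw) Ry(pitch) Rx(roll)).
In Python, from plant import env gives the robot as it stands.
- The arm moves only by the tool arm_command, never from a script. Its arguments are lists of equal length, an entry for each row: "hand": the gripper's target within -1 to 1 (fully open at 1, half-way at 0, shut at -1); "linear": the shift along the tool's x, y, z in cm, a list of three; "twist": the turn, a rotation vector about the tool's x, y, z in degrees, a list of three. A call has 1 to 8 rows; each row shifts and turns the commanded pose from where the row before left it, along the tool's axes as they then stand; what a row does not reach is not made up. A row lasts 1/12 s, in which the tool goes at most 41.7 mm and 7.16 degrees, less where a joint would pass 70% of its speed; a pose out of reach is approached as far as the arm can. A call is refused whole if a number of a shift passes 4.17 or a number of a turn 7.16, either way. A call with a gripper value outside its range is refused whole. The fingers move at their own pace and stop on an object; the grip force is fixed at half the most. Time passes only in rows, so rows that do not move let the fingers close. It gives the time, the measured TCP pose, the force, the opening and the grip force at its end, in the units of the state.
- env.sense(): the state, without advancing time (a new reading comes with each control period).
- env.get_image(name): name is "scene" or "top" or "wrist"; returns a dict with "img" (384x512x3 uint8, blue, green, red), "K" (3x3 intrinsics, pixels), "rvec" (rotation vector, rad) and "tvec" (3), from world to camera coordinates, as OpenCV has them; the wrist camera has in their place "tool_from_camera" (4x4, takes a point from camera to tool coordinates, whose origin is the TCP and whose axes are the flange's). Camera axes: x right, y down, z forward; pixel columns grow to the right and rows downward; lengths in mm; the calibration is good to about 2 mm. The wrist camera is an equidistant fisheye: a pixel r from the principal point sees the ray r / f radians off the axis. A picture is of the moment at which its call begins: read the wrist's pose just before it. There is no depth.
- env.job_done(): hands the job in; it is judged then, once.
Trained networks look in a picture, given as the dict that the camera call returned (one of the last four; its "shot" number tells which), for a name from the list of things; names that differ only in an ending like _2 or _b are one class to them, and where a whole thing is asked for, a point or a joint stands for the part that bears it (a point fixed in the world has none). Each returns a list of dicts, best first, with "conf" (0 to 1); they miss things now and then, are a little off and sometimes report something else, mostly with a low value. They report only what shows in the picture. A call takes as long as a camera call.
- env.cut_out(query, picture): "mask" (384x512 bool, what is visible of it).
- env.mark_of(query, picture): "point" ([x, y, z] in mm, in world coordinates, good to about 4 mm: a listed point, or the origin of a listed thing).
The state is a dict: "time_s": time; "q": joint angles; "qvel": joint speeds; "effort": joint torques, N m; "tool_pos": TCP position; "tool_rot": TCP orientation; "wrist_force": force on the tool from outside, world axes, zero at the start; "ft_torque": the same for the moment, N m; "width": opening from 0.0 (shut) to 1.0 (fully open); "gripper_force": force on a finger pad.
Only numpy, scipy, OpenCV 4.12 (cv2) and the standard library are available. Lean on these libraries where they do the work, as an engineer would, in place of code of your own. Each camera call takes 0.05 s, during which the arm holds its last target. There are 200 camera calls.

## Working session

There is one attempt and no reset: what is moved stays moved. The work goes in short steps, Python scripts to look and compute and a tool call to move; the robot and the scene stay as the last step left them, time stands still between calls to the robot, and variables do not carry over. Pictures are saved under pics/ and viewed, at most 10 in all, crops included, and the job is handed in when it is done.

Besides the shell and the picture viewer there is one more tool, called after "Call:" by a JSON object that holds its "api" and its "payload". arm_command: Moves the arm, as the interface text tells. Its arguments: {"type":"object","properties":{"hand":{"type":"array"},"linear":{"type":"array"},"twist":{"type":"array"}},"required":["hand","linear","twist"]}

```bash
mkdir -p pics; python3 - <<'E'
from plant import env
import cv2,numpy as np
s=env.sense(); print(s['time_s'],s['tool_pos'],s['tool_rot'],s['width'])
ims=[]
for n in ("scene","top"):
    p=env.get_image(n); ims.append(p['img'])
    for q in ["shelf_edge","drawer_front","tea_box","tea_lid_hinge","honey_pot","clip_jar","containers","canister","mug"]:
        r=env.mark_of(q,p)
        print(n,q,[(np.round(a['point']).tolist(),round(a['conf'],2)) for a in r[:2]])
    cv2.imwrite(f"pics/{n}0.png",p['img'])
E
```

```text
0.0 [ 216.82986136 -531.98398309  247.36807179] [-1.79900688e+02 -2.16158484e-02  2.21606053e+01] 0.9967723991345492
scene shelf_edge [([687.0, -136.0, 161.0], 0.62), ([576.0, -102.0, 88.0], 0.56)]
scene drawer_front [([486.0, -170.0, 140.0], 0.6)]
scene tea_box [([588.0, -158.0, 22.0], 0.58)]
scene tea_lid_hinge [([580.0, -104.0, 89.0], 0.94)]
scene honey_pot [([630.0, -280.0, 28.0], 0.74), ([589.0, -160.0, 23.0], 0.16)]
scene clip_jar [([557.0, -25.0, 27.0], 0.67)]
scene containers [([324.0, -393.0, 1.0], 0.85)]
scene canister [([559.0, -528.0, 2.0], 0.94)]
scene mug [([390.0, 454.0, -1.0], 0.63)]
top shelf_edge [([680.0, -137.0, 165.0], 0.85)]
top drawer_front [([490.0, -176.0, 141.0], 0.67)]
top tea_box [([586.0, -157.0, 22.0], 0.61)]
top tea_lid_hinge [([578.0, -100.0, 93.0], 0.79)]
top honey_pot [([628.0, -279.0, 28.0], 0.56)]
top clip_jar []
top containers [([326.0, -393.0, 0.0], 0.84)]
top canister [([560.0, -528.0, 2.0], 0.91)]
top mug [([389.0, 446.0, -5.0], 0.9)]
```

View pics/scene0.png

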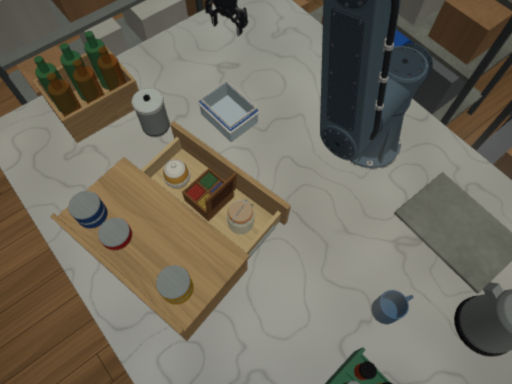

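View pics/top0.png

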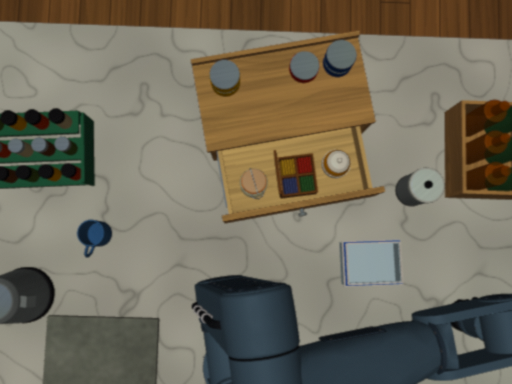

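The scene picture shows the drawer pulled out, with the tea box at about (210,190) and its lid upright, the pot at (175,172) and the jar at (240,213). The top picture shows the same thing, with the lid seen almost edge-on at (278,172). I'll go above the hinge side with the fingers shut.

Call:
{"api": "arm_command", "payload": {"hand": [-1, -1, -1, -1, -1, -1, -1, -1], "linear": [[1.5, -1, 0], [3, -1.95, 0], [3, -1.95, 0], [3, -1.95, 0], [3, -1.95, 0], [3, -1.95, 0], [3, -1.95, 0], [3, -1.95, 0]], "twist": [[0, 0, 0], [0, 0, 0], [0, 0, 0], [0, 0, 0], [0, 0, 0], [0, 0, 0], [0, 0, 0], [0, 0, 0]]}}

```text
time_s: 1.67
tool_pos: [370.8, -310.5, 248.5]
tool_rot: [180.0, -0.0, 22.1]
wrist_force: [1.3, 0.1, -0.1]
width: -0.002
gripper_force: 0.0
```

Call:
{"api": "arm_command", "payload": {"hand": [-1, -1, -1, -1, -1, -1, -1, -1], "linear": [[3, -1.95, 0], [3, -1.95, 0], [3, -1.95, 0], [3, -1.95, 0], [3, -1.95, 0], [3, -1.95, 0], [3, -1.95, 0], [3, -1.95, 0]], "twist": [[0, 0, 0], [0, 0, 0], [0, 0, 0], [0, 0, 0], [0, 0, 0], [0, 0, 0], [0, 0, 0], [0, 0, 0]]}}

```text
time_s: 2.33
tool_pos: [534.3, -75.2, 248.5]
tool_rot: [180.0, -0.0, 22.2]
wrist_force: [-0.6, 0.1, 0.0]
width: -0.003
gripper_force: 0.0
```

Call:
{"api": "arm_command", "payload": {"hand": [-1, -1, -1, -1, -1], "linear": [[3, -1.95, 0], [2.5, -1.5, 0], [1, -0.7, 0], [0, 0, 0], [0, 0, 0]], "twist": [[0, 0, 5], [0, 0, 5], [0, 0, 4], [0, 0, 0], [0, 0, 0]]}}

```text
time_s: 2.75
tool_pos: [581.6, -16.5, 247.9]
tool_rot: [180.0, 0.0, 8.4]
wrist_force: [0.1, -0.4, -1.2]
width: 0.0
gripper_force: 0.0
```

```bash
python3 - <<'E'
from plant import env
import cv2,numpy as np
s=env.sense(); print(s['time_s'],s['tool_pos'],s['tool_rot'],s['width'],s['wrist_force'])
out=[]
for n in ("wrist","scene"):
    p=env.get_image(n)
    for q in ["tea_lid_hinge","tea_box","clip_jar","shelf_edge","drawer_front"]:
        r=env.mark_of(q,p)
        print(n,q,[(np.round(a['point']).tolist(),round(a['conf'],2)) for a in r[:2]])
    im=p['img']
    out.append(im if n=="wrist" else cv2.resize(im[120:240,130:290],(512,384)))
cv2.imwrite("pics/w1.png",cv2.resize(np.hstack(out),(800,300)))
E
```

```text
2.75 [581.55679118 -16.52372226 247.94137287] [1.79996207e+02 4.65708645e-02 8.36095403e+00] 0.00039097583649461577 [ 0.06985038 -0.36364002 -1.21157742]
wrist tea_lid_hinge [([575.0, -109.0, 82.0], 0.92)]
wrist tea_box [([587.0, -157.0, 24.0], 0.88)]
wrist clip_jar [([557.0, -28.0, 29.0], 0.93)]
wrist shelf_edge [([681.0, -132.0, 165.0], 0.75), ([390.0, 449.0, 1.0], 0.6)]
wrist drawer_front [([483.0, -176.0, 136.0], 0.61)]
scene tea_lid_hinge [([575.0, -105.0, 89.0], 0.84)]
scene tea_box [([589.0, -154.0, 24.0], 0.65)]
scene clip_jar [([554.0, -30.0, 26.0], 0.84)]
scene shelf_edge [([682.0, -137.0, 160.0], 0.74)]
scene drawer_front []
```

View pics/w1.png

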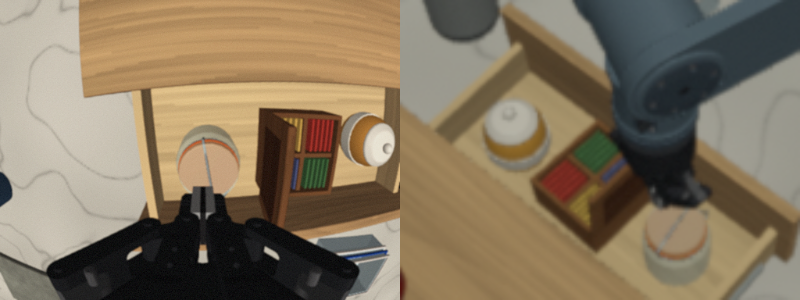

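The wrist picture shows the lid nearly upright, with its edge at about (275,160) and leaning slightly out. The shut fingers are above the jar at (208,165), clear of the lid on its outer side. I'll lower them and start the push.

Call:
{"api": "arm_command", "payload": {"hand": [-1, -1, -1, -1, -1, -1, -1, -1], "linear": [[-0.4, 0, 2.1], [-0.4, 0, 2.1], [-0.4, 0, 2.1], [0, 1.2, 0], [0, 1.2, 0], [0, 1.2, 0], [0, 1.0, 0], [0, 1.0, 0]], "twist": [[0, 0, 0], [0, 0, 0], [0, 0, 0], [0, 0, 0], [0, 0, 0], [0, 0, 0], [0, 0, 0], [0, 0, 0]]}}

```text
time_s: 4.02
tool_pos: [579.0, -76.1, 187.0]
tool_rot: [179.9, -0.1, 8.1]
wrist_force: [0.0, 1.4, 0.5]
width: 0.001
gripper_force: 0.5
```

Call:
{"api": "arm_command", "payload": {"hand": [-1, -1, -1, -1, -1, -1, -1, -1], "linear": [[0, 0.9, 0], [0, 0.9, 0], [0, 0.9, 0], [0, 0.7, 0.1], [0, 0.7, 0.2], [0, 0.6, 0.3], [0, 0, 0], [0, 0, 0]], "twist": [[0, 0, 0], [0, 0, 0], [0, 0, 0], [0, 0, 0], [0, 0, 0], [0, 0, 0], [0, 0, 0], [0, 0, 0]]}}

```text
time_s: 4.68
tool_pos: [584.1, -120.8, 178.7]
tool_rot: [-180.0, 0.1, 8.1]
wrist_force: [-0.3, 1.5, -0.6]
width: 0.004
gripper_force: 0.0
```

```bash
python3 - <<'E'
from plant import env
import cv2,numpy as np
s=env.sense(); print(s['time_s'],s['tool_pos'],s['wrist_force'])
out=[]
for n in ("wrist","scene"):
    p=env.get_image(n)
    for q in ["tea_lid_hinge","tea_box"]:
        r=env.mark_of(q,p)
        print(n,q,[(np.round(a['point']).tolist(),round(a['conf'],2)) for a in r[:1]])
    im=p['img']
    out.append(im if n=="wrist" else cv2.resize(im[120:240,130:290],(512,384)))
cv2.imwrite("pics/w2.png",cv2.resize(np.hstack(out),(800,300)))
E
```

```text
4.6833 [ 584.05545341 -120.79714003  178.69861282] [-0.25433953  1.52236194 -0.57739516]
wrist tea_lid_hinge [([576.0, -107.0, 86.0], 0.93)]
wrist tea_box [([584.0, -158.0, 25.0], 0.88)]
scene tea_lid_hinge [([580.0, -104.0, 89.0], 0.64)]
scene tea_box [([589.0, -155.0, 25.0], 0.78)]
```

View pics/w2.png

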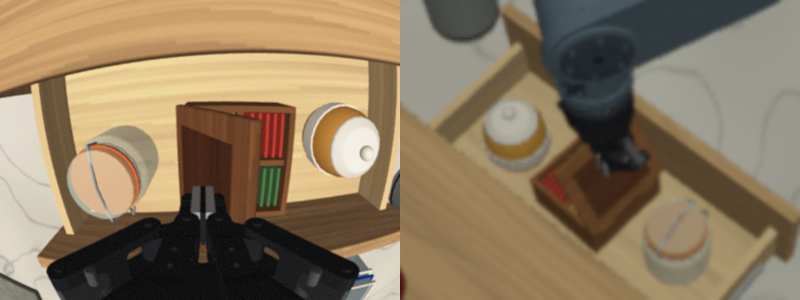

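The lid has followed the fingers to about 60° (edge at (255,130)), and the box hasn't moved. I'll keep following the arc down.

Call:
{"api": "arm_command", "payload": {"hand": [-1, -1, -1, -1, -1, -1, -1, -1], "linear": [[0, 0.9, 0.5], [0, 0.9, 0.6], [0, 0.7, 0.7], [0, 0.7, 0.8], [0, 0.5, 0.9], [0, 0.5, 1.0], [0, 0.3, 1.0], [0, 0, 0]], "twist": [[0, 0, 0], [0, 0, 0], [0, 0, 0], [0, 0, 0], [0, 0, 0], [0, 0, 0], [0, 0, 0], [0, 0, 0]]}}

```text
time_s: 5.65
tool_pos: [589.1, -165.2, 121.0]
tool_rot: [-179.9, 0.2, 8.1]
wrist_force: [0.3, -0.3, -0.3]
width: 0.004
gripper_force: 0.0
```

Call:
{"api": "arm_command", "payload": {"hand": [-1, -1, -1, -1, -1], "linear": [[0, 0.2, 0.6], [0, 0, 0.4], [0, 0, 0.2], [0, 0, 0], [0, 0, 0]], "twist": [[0, 0, 0], [0, 0, 0], [0, 0, 0], [0, 0, 0], [0, 0, 0]]}}

```text
time_s: 6.07
tool_pos: [591.7, -167.0, 113.0]
tool_rot: [180.0, -0.1, 8.2]
wrist_force: [0.2, 0.6, 2.8]
width: 0.003
gripper_force: 1.7
```

Call:
{"api": "arm_command", "payload": {"hand": [-1, -1, -1, -1, -1], "linear": [[0, 0, 0.15], [0, 0, 0.15], [0, 0, 0.1], [0, 0, 0], [0, 0, 0]], "twist": [[0, 0, 0], [0, 0, 0], [0, 0, 0], [0, 0, 0], [0, 0, 0]]}}

```text
time_s: 6.48
tool_pos: [593.8, -166.7, 112.7]
tool_rot: [179.9, -0.3, 8.2]
wrist_force: [-2.4, 7.0, 22.3]
width: 0.001
gripper_force: 11.0
```

The tip force is firm at 22 N and the height matches the prediction, so the lid is shut. I'll retreat up and go round to the drawer front.

Call:
{"api": "arm_command", "payload": {"hand": [-1, -1, -1, -1, -1, -1, -1, -1], "linear": [[0, 0, -1.5], [0, 0, -3], [0, 0, -3.4], [-2, 0, 0], [-3.5, -0.2, 0], [-3.5, -0.2, 0], [-3.5, -0.2, 0], [-2.8, -0.1, 0]], "twist": [[0, 0, 0], [0, 0, 0], [0, 0, 0], [0, 0, 0], [0, 0, 0], [0, 0, 0], [0, 0, 0], [0, 0, 0]]}}

```text
time_s: 7.15
tool_pos: [436.3, -181.2, 186.7]
tool_rot: [-180.0, 0.1, 8.2]
wrist_force: [-0.5, -0.6, -0.6]
width: -0.003
gripper_force: 0.0
```

Call:
{"api": "arm_command", "payload": {"hand": [-1, -1, -1], "linear": [[0, 0, 0], [0, 0, 0], [0, 0, 0]], "twist": [[0, 0, -2.8], [0, 0, 0], [0, 0, 0]]}}

```text
time_s: 7.4
tool_pos: [438.9, -182.0, 187.6]
tool_rot: [180.0, -0.1, 10.9]
wrist_force: [-1.4, 0.5, -0.4]
width: 0.0
gripper_force: 0.0
```

```bash
python3 - <<'E'
from plant import env
import cv2,numpy as np
s=env.sense(); print(s['time_s'],s['tool_pos'],s['tool_rot'],s['wrist_force'])
out=[]
for n in ("wrist","scene","top"):
    p=env.get_image(n)
    for q in ["shelf_edge","drawer_front","tea_box"]:
        r=env.mark_of(q,p)
        print(n,q,[(np.round(a['point']).tolist(),round(a['conf'],2)) for a in r[:1]])
    im=p['img']
    if n!="top": out.append(im if n=="wrist" else cv2.resize(im[120:240,130:290],(512,384)))
cv2.imwrite("pics/w3.png",cv2.resize(np.hstack(out),(800,300)))
E
```

```text
7.4 [ 438.88035991 -182.03689846  187.61974042] [ 1.79958727e+02 -5.13490921e-02  1.08781368e+01] [-1.36779375  0.52576574 -0.3538672 ]
wrist shelf_edge []
wrist drawer_front [([487.0, -174.0, 141.0], 0.59)]
wrist tea_box [([588.0, -159.0, 26.0], 0.81)]
scene shelf_edge [([687.0, -134.0, 163.0], 0.82)]
scene drawer_front [([487.0, -169.0, 139.0], 0.87)]
scene tea_box [([592.0, -156.0, 21.0], 0.69)]
top shelf_edge [([682.0, -131.0, 168.0], 0.96)]
top drawer_front [([494.0, -173.0, 138.0], 0.96)]
top tea_box [([586.0, -159.0, 24.0], 0.58)]
```

View pics/w3.png

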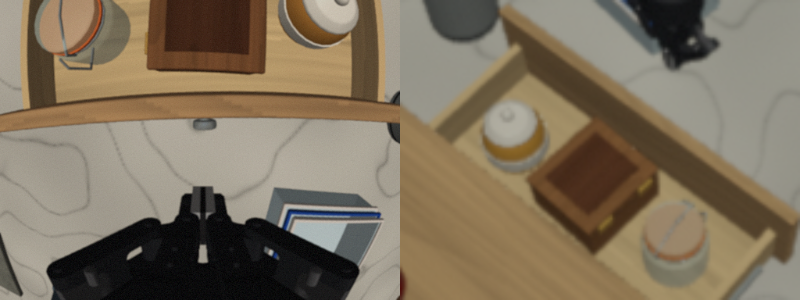

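The lid lies flat on the box (160-265, 0-70 in the wrist half), and the fingers are in front of the panel. I'll lower them and push gently.

Call:
{"api": "arm_command", "payload": {"hand": [-1, -1, -1, -1, -1, -1, -1, -1], "linear": [[0, 0, 2], [0, 0, 2.2], [0, 0, 2], [1.2, 0, 0], [1.0, 0, 0], [0.6, 0, 0], [0.4, 0, 0], [0.4, 0, 0]], "twist": [[0, 0, 0], [0, 0, 0], [0, 0, 0], [0, 0, 0], [0, 0, 0], [0, 0, 0], [0, 0, 0], [0, 0, 0]]}}

```text
time_s: 8.67
tool_pos: [475.6, -175.3, 126.6]
tool_rot: [179.9, -0.1, 11.0]
wrist_force: [-0.5, 0.7, 0.4]
width: 0.0
gripper_force: 0.0
```

Call:
{"api": "arm_command", "payload": {"hand": [-1, -1, -1, -1, -1, -1, -1, -1], "linear": [[0.3, 0, 0], [0.3, 0, 0], [0.3, 0, 0], [0.3, 0, 0], [0.4, 0, 0], [0.5, 0, 0], [0.6, 0, 0], [0.6, 0, 0]], "twist": [[0, 0, 0], [0, 0, 0], [0, 0, 0], [0, 0, 0], [0, 0, 0], [0, 0, 0], [0, 0, 0], [0, 0, 0]]}}

```text
time_s: 9.33
tool_pos: [506.8, -168.5, 125.1]
tool_rot: [-180.0, 0.0, 11.0]
wrist_force: [-2.6, 0.6, 0.4]
width: -0.003
gripper_force: 1.1
```

Call:
{"api": "arm_command", "payload": {"hand": [-1, -1, -1, -1, -1, -1, -1, -1], "linear": [[0.6, 0, 0], [0.6, 0, 0], [0.6, 0, 0], [0.6, 0, 0], [0.6, 0, 0], [0.6, 0, 0], [0.6, 0, 0], [0.6, 0, 0]], "twist": [[0, 0, 0], [0, 0, 0], [0, 0, 0], [0, 0, 0], [0, 0, 0], [0, 0, 0], [0, 0, 0], [0, 0, 0]]}}

```text
time_s: 10.0
tool_pos: [554.0, -159.5, 125.2]
tool_rot: [-180.0, 0.0, 11.0]
wrist_force: [-2.4, 0.2, -0.4]
width: 0.004
gripper_force: 1.2
```

Call:
{"api": "arm_command", "payload": {"hand": [-1, -1, -1, -1, -1, -1, -1, -1], "linear": [[0.6, 0, 0], [0.6, 0, 0], [0.6, 0, 0], [0.6, 0, 0], [0.6, 0, 0], [0.6, 0, 0], [0.6, 0, 0], [0.6, 0, 0]], "twist": [[0, 0, 0], [0, 0, 0], [0, 0, 0], [0, 0, 0], [0, 0, 0], [0, 0, 0], [0, 0, 0], [0, 0, 0]]}}

```text
time_s: 10.67
tool_pos: [601.2, -150.4, 125.3]
tool_rot: [180.0, -0.0, 11.0]
wrist_force: [-3.4, 2.0, -0.0]
width: -0.002
gripper_force: 1.1
```

Call:
{"api": "arm_command", "payload": {"hand": [-1, -1, -1, -1, -1, -1, -1, -1], "linear": [[0.6, 0, 0], [0.6, 0, 0], [0.6, 0, 0], [0.6, 0, 0], [0.5, 0, 0], [0.4, 0, 0], [0.3, 0, 0], [0.2, 0, 0]], "twist": [[0, 0, 0], [0, 0, 0], [0, 0, 0], [0, 0, 0], [0, 0, 0], [0, 0, 0], [0, 0, 0], [0, 0, 0]]}}

```text
time_s: 11.33
tool_pos: [638.4, -143.4, 125.4]
tool_rot: [180.0, -0.0, 11.0]
wrist_force: [-0.9, 0.2, 1.1]
width: 0.004
gripper_force: 1.0
```

Call:
{"api": "arm_command", "payload": {"hand": [-1, -1, -1, -1, -1, -1, -1, -1], "linear": [[0.2, 0, 0], [0.2, 0, 0], [0.2, 0, 0], [0.2, 0, 0], [0.1, 0, 0], [0.1, 0, 0], [0, 0, 0], [0, 0, 0]], "twist": [[0, 0, 0], [0, 0, 0], [0, 0, 0], [0, 0, 0], [0, 0, 0], [0, 0, 0], [0, 0, 0], [0, 0, 0]]}}

```text
time_s: 12.0
tool_pos: [648.1, -141.5, 125.3]
tool_rot: [180.0, -0.0, 11.0]
wrist_force: [-1.6, 0.5, 0.4]
width: -0.003
gripper_force: 0.0
```

Call:
{"api": "arm_command", "payload": {"hand": [-1, -1, -1, -1, -1, -1, -1, -1], "linear": [[0.1, 0, 0], [0.1, 0, 0], [0.1, 0, 0], [0.1, 0, 0], [0.1, 0, 0], [0.1, 0, 0], [0.1, 0, 0], [0, 0, 0]], "twist": [[0, 0, 0], [0, 0, 0], [0, 0, 0], [0, 0, 0], [0, 0, 0], [0, 0, 0], [0, 0, 0], [0, 0, 0]]}}

```text
time_s: 12.67
tool_pos: [655.0, -140.0, 125.3]
tool_rot: [180.0, -0.0, 11.0]
wrist_force: [-0.2, 0.3, 0.9]
width: 0.003
gripper_force: 0.2
```

Call:
{"api": "arm_command", "payload": {"hand": [-1, -1, -1, -1, -1, -1, -1, -1], "linear": [[0.1, 0, 0], [0.1, 0, 0], [0.1, 0, 0], [0.1, 0, 0], [0.1, 0, 0], [0.1, 0, 0], [0.1, 0, 0], [0, 0, 0]], "twist": [[0, 0, 0], [0, 0, 0], [0, 0, 0], [0, 0, 0], [0, 0, 0], [0, 0, 0], [0, 0, 0], [0, 0, 0]]}}

```text
time_s: 13.33
tool_pos: [656.3, -139.7, 125.3]
tool_rot: [-179.9, 0.7, 11.0]
wrist_force: [-27.5, -4.5, 16.4]
width: 0.003
gripper_force: 13.6
```

It stopped hard at the predicted home position. I'll back off and look.

Call:
{"api": "arm_command", "payload": {"hand": [-1, -1, -1, -1, -1, -1, -1, -1], "linear": [[0, 0, 0], [-0.5, 0, 0], [-1.5, 0, 0], [-2.5, 0, 0], [-3, 0, 0], [-3, 0, 0], [-2, 0, 0], [0, 0, 0]], "twist": [[0, 0, 0], [0, 0, 0], [0, 0, 0], [0, 0, 0], [0, 0, 0], [0, 0, 0], [0, 0, 0], [0, 0, 0]]}}

```text
time_s: 14.0
tool_pos: [535.8, -162.6, 124.8]
tool_rot: [-179.9, 0.1, 10.9]
wrist_force: [-0.2, 0.3, -0.4]
width: 0.001
gripper_force: 0.0
```

```bash
python3 - <<'E'
from plant import env
import cv2,numpy as np
s=env.sense(); print(s['time_s'],s['tool_pos'],s['wrist_force'])
out=[];u=np.array([np.cos(.192),np.sin(.192)])
for n in ("wrist","scene","top"):
    p=env.get_image(n); P={}
    for q in ["shelf_edge","drawer_front"]:
        r=env.mark_of(q,p)
        if r: P[q]=r[0]['point']; print(n,q,np.round(P[q]).tolist(),round(r[0]['conf'],2))
    if len(P)==2: print("gap(18=home)",(np.array(P["shelf_edge"])-P["drawer_front"])[:2]@u)
    im=p['img']
    if n!="top": out.append(im if n=="wrist" else cv2.resize(im[120:264,98:290],(512,384)))
cv2.imwrite("pics/w4.png",cv2.resize(np.hstack(out),(800,300)))
E
```

```text
14.0 [ 535.82788225 -162.58035232  124.80737192] [-0.17015907  0.29855266 -0.44055383]
scene shelf_edge [688.0, -133.0, 160.0] 0.74
scene drawer_front [665.0, -132.0, 141.0] 0.87
gap(18=home) 22.700111826233798
top shelf_edge [684.0, -132.0, 165.0] 0.73
top drawer_front [669.0, -135.0, 137.0] 0.77
gap(18=home) 14.923268307842369
```

View pics/w4.png

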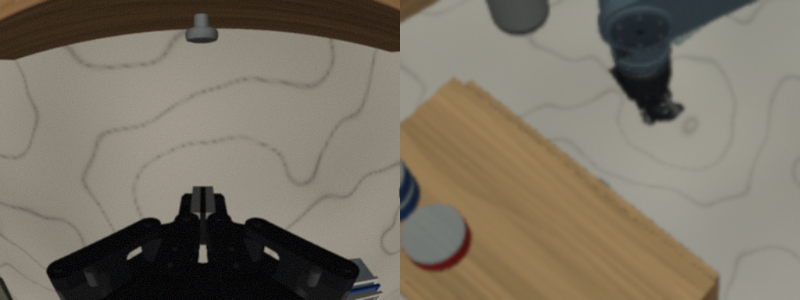

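The drawer is flush and uniform along its front. The measured gaps average 18.8 mm against 18 mm when home, there was a hard stop, and the hand is clear. Handing in.

```bash
python3 -c "
from plant import env
print(env.job_done())"
```

```text
the job is handed in; nothing more can be done
None
```

I pushed the tea box lid shut, pushed the drawer home to its hard stop, moved the hand clear and handed the job in at about 14 s; the hand-in returned no verdict.

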